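Roll the spray can to the parking stripe

TASK

Clear the working end of the rubber mat: the orange spray can lies on its side there, so roll it across the mat by pushing on its upper half with your fingertips until it comes to rest lying on the yellow stripe, roughly lined up with it. Roll it rather than dragging it, do not pinch or lift it, leave everything else where it stands, and let go of the can at the end.

Things in the scene. Friction and masses are not known exactly. Their poses are not given: they have to be found in the camera images.
- can: Orange spray can lying on its side, 0.2 to 0.45 kg: steel cylinder 66 mm in diameter, 130 mm long, blue cap (diameter 52, 34 mm long) on its +x end. Origin on its axis, mid-cylinder, 36 mm above the table. x runs along it; y and z turn as it rolls, z (through a white line) starts upward. Slippery, friction about 0.4. Push with the fingertips at or above the height of its axis.
- stripe: Yellow stripe on the mat, flat (no step), 240 mm long and 30 mm wide. The origin is its centre, x runs along it, y across it.
- mat: Dark rubber mat, fixed, 300 mm (x) by 440 mm (y), 3 mm thick; origin: centre of its underside. Can and stripe lie on it, roughly along its x, 130 to 240 mm apart, the can on either side. The soft mat brakes the can, which stops within about 20 mm of being let go at 0.08 m/s.
- jar: Glass jar with a steel lid standing beside one y end of the mat, 68 mm in diameter, 100 mm high. Origin: centre of its underside. Leave alone.
- red_bottle: Small red bottle with a black cap standing beside the other y end of the mat, 60 mm in diameter, 115 mm high. Origin: centre of its underside. Leave alone.
- cup: Blue measuring cup beyond the mat's far edge, 72 mm in diameter, 75 mm high. Origin: centre of its underside. Leave alone.
- soap_box: Green soap box beyond the mat's far edge, 60 x 90 x 35 mm. Origin: centre of its underside. Leave alone.
- brush: Brush lying on the table to the right, near the robot. Leave alone.
- tub: White tub, 80 mm in diameter, 85 mm high, standing to the left of the mat. Origin: centre of its underside. Leave alone.

How it is judged:
On the way:
1. the can has rolled (not slid): it has turned over by about 70 degrees or more (angle between can's own z axis and vertical above 1.2 rad), for 0.1 s.
At the end, for the whole second after the job is handed in: The can lies at rest on its side on the mat, its middle over the yellow stripe (within 15 mm of the stripe's centre line and 70 mm of its centre lengthwise), its axis within 20 degrees of the stripe's, nobody touching it (y of can in the frame of stripe between -0.015 and 0.015 m and x of can in the frame of stripe between -0.07 and 0.07 m and angle between the x axis of can and the x axis of stripe, either way round below 0.35 rad and height (world z) of can below 0.04 m and linear speed of can below 0.01 m/s and angular speed of can below 0.2 rad/s).
It fails at once if the can is lifted or tipped: its middle rises more than 12 mm (height (world z) of can above 0.048 m).
It fails at once if the can is pushed low: the fingers press it while the fingertips are clearly below its axis (grasp point under 48 mm above the table) (contact force between the fingers and can above 0.5 N and height (world z) of the grasp point below 0.048 m).
It fails at once if a thing standing round the mat (jar, red bottle, cup, soap box, brush, tub) is moved by more than 15 mm (distance of any of jar, red_bottle, cup, soap_box, brush, tub from where it was at the start of the episode above 0.015 m).
It also fails if it takes over 32 s, if anything falls off the work surface, if the arm or the gripper's body presses on something with over 40 N, if the wrist force passes 120 N, or if a joint passes its speed limit or range.

ROBOT

A 6-joint arm with a two-finger parallel gripper is mounted at the origin on the work surface. World frame = base frame: x ahead of the robot, y to its left, z up, the work surface at z = 0. Lengths are in m, angles in rad, forces in N, time in s.
With the tool pointing down it reaches from about 0.4 to 0.825 m from the base axis. Payload 7 kg.
Tool frame: the origin (TCP) lies on the centre line of the jaws, within the pads' length; the fingertips stand arm.tip_reach ahead of it and the grasp point (between the pads) lies 5 mm behind it (arm.tip_reach is the distance from the TCP to the fingertips, in m); z points along the fingers, y is the line along which they close (so a half turn about z gives the same grasp; the last joint's range is limited). The gripper opens to 88 mm and grips with 3 to 60 N. Pads are 19 mm wide; open, the fingers measure 130 mm over their backs; the gripper's body (78 mm by 193 mm) begins 47 mm behind the grasp point.
Start: joints at [-1.015, 0.359, 0.012, 0, -1.224, -0.288], TCP at [0.179, -0.651, 0.241] pointing down, gripper open.
Joint ranges: [-3.07, 3.07], [-1.43, 2.12], [-1.02, 1.25], [-3.03, 1.67], [-3.05, -0], [-3.03, 3.03]. Speed limits (rad/s): [2.39, 2.39, 3.01, 3.14, 3.14, 3.14].

INTERFACE

Orientations are given as [roll, pitch, yaw] about the fixed x, y, z axes, in that order (R = Rz(yaw) Ry(pitch) Rx(roll)).
In Python, from station import status, optics, order, arm gives the robot as it stands. The module is installed in compiled form; this text tells all that it offers.
- The arm moves only by the shell command python3 -m jog 'ROWS' [FORCE]. ROWS is JSON, a list of rows, each a list of 3 entries, a list of its own where there are three numbers: the gripper command: -1 is shut, 1 is fully open, values between are in proportion, then the shift along the tool's x, y, z in mm, then the turn about the tool's z in rad. A call has 1 to 20 rows; each row is the pose to reach, as a shift and turn from the pose commanded when the call began, along the tool's axes at that moment; what a row does not reach only later rows make up. A row lasts 1/8 s, in which the tool goes at most 62.5 mm and 10.7 degrees, less where a joint would pass 70% of its speed; a pose out of reach is approached as far as the arm can. A call with a gripper value outside its range is refused whole. The fingers move at their own pace and stop on an object; FORCE is the grip in N (left out, the last holds). Time passes only in rows, so rows that repeat a pose let the fingers close. It gives the time, the measured TCP pose, the force, the opening and the grip force at its end, in the units of the state.
- status.get_state(): the state, without advancing time (a new reading comes with each control period).
- optics.grab_frame(name): name is "scene" or "top" or "wrist"; returns a dict with "color" (420x560x3 uint8, red, green, blue), "mtx" (3x3 intrinsics, pixels), "cam_to_world" (4x4, takes a point from camera to world coordinates). Camera axes: x right, y down, z forward; pixel columns grow to the right and rows downward; lengths in m; the calibration is good to about 2 mm. A picture is of the moment at which its call begins. There is no depth.
- order.job_done(): hands the job in; it is judged then, once.
The state is a dict: "t": time; "q": joint angles; "qd": joint speeds; "joint_efforts": joint torques, N m; "eef_pos": TCP position; "ee_rot": TCP orientation; "force": force on the tool from outside, world axes, zero at the start; "moment": the same for the moment, N m; "width": finger opening in m; "gripper_force": force on a finger pad.
Only numpy, scipy, OpenCV 4.12 (cv2) and the standard library are available. Lean on these libraries where they do the work, as an engineer would, in place of code of your own. Each camera call takes 0.05 s, during which the arm holds its last target. There are 200 camera calls.

## Working session

There is one attempt and no reset: what is moved stays moved. The work goes in short steps, Python scripts to look and compute and a shell command to move; the robot and the scene stay as the last step left them, time stands still between calls to the robot, and variables do not carry over. Pictures are saved under pics/ and viewed, at most 10 in all, crops included, and the job is handed in when it is done.

```bash
mkdir -p pics
cat > h.py <<'E'
import numpy as np, cv2
from station import status, optics, order, arm
def ray(f,px,z):
    px=np.atleast_2d(np.array(px,float)); d=np.c_[px,np.ones(len(px))]@np.linalg.inv(f["mtx"]).T
    T=f["cam_to_world"]; d=d@T[:3,:3].T; o=T[:3,3]
    return o+d*((z-o[2])/d[:,2])[:,None]
def blob(f,lo,hi):
    m=cv2.inRange(cv2.cvtColor(f["color"],cv2.COLOR_RGB2HSV),np.array(lo),np.array(hi))
    cs,_=cv2.findContours(m,cv2.RETR_EXTERNAL,cv2.CHAIN_APPROX_NONE)
    return max(cs,key=cv2.contourArea)[:,0,:]
E
python3 - <<'E'
from h import *
for n in("top","scene"):
    f=optics.grab_frame(n); cv2.imwrite(f"pics/{n}0.png",f["color"][...,::-1]); print(n,f["cam_to_world"].round(3).tolist(),f["mtx"].round(1).tolist())
    for nm,lo,hi,z in(("can",(5,150,80),(18,255,255),.036),("stripe",(22,120,100),(34,255,255),.003)):
        try:
            c=blob(f,lo,hi); r=cv2.minAreaRect(c); b=cv2.boxPoints(r); print(nm,b.round().tolist(),ray(f,b,z).round(3).tolist())
        except Exception as e: print(nm,e)
s=status.get_state(); print(s["t"],s["eef_pos"],s["ee_rot"],s["width"],arm.tip_reach)
E
```

```text
top [[-0.007, -0.993, 0.114, 0.404], [-1.0, 0.004, -0.025, 0.121], [0.024, -0.114, -0.993, 1.126], [0.0, 0.0, 0.0, 1.0]] [[441.0, 0.0, 285.1], [0.0, 441.0, 205.3], [0.0, 0.0, 1.0]]
can [[30.0, 52.0], [559.0, 52.0], [559.0, 419.0], [30.0, 419.0]] [[0.926, 0.743, 0.036], [0.933, -0.631, 0.036], [0.012, -0.558, 0.036], [0.032, 0.691, 0.036]]
stripe [[370.0, 238.0], [377.0, 145.0], [390.0, 146.0], [383.0, 239.0]] [[0.449, -0.124, 0.003], [0.69, -0.149, 0.003], [0.687, -0.183, 0.003], [0.446, -0.156, 0.003]]
scene [[-0.51, 0.725, -0.462, 1.186], [0.86, 0.438, -0.261, 0.461], [0.013, -0.531, -0.847, 1.238], [0.0, 0.0, 0.0, 1.0]] [[436.5, 0.0, 276.9], [0.0, 436.5, 207.5], [0.0, 0.0, 1.0]]
can [[-26.0, 265.0], [94.0, -35.0], [541.0, 144.0], [421.0, 443.0]] [[1.168, -0.579, 0.036], [-0.22, -1.405, 0.036], [-0.199, 0.768, 0.036], [0.932, 0.737, 0.036]]
stripe [[182.0, 212.0], [230.0, 165.0], [236.0, 171.0], [188.0, 218.0]] [[0.689, -0.18, 0.003], [0.444, -0.157, 0.003], [0.455, -0.124, 0.003], [0.697, -0.149, 0.003]]
0.1 [ 0.17849647 -0.65055765  0.23974764] [ 3.14015986e+00 -1.43683061e-04 -2.87386554e+00] 0.08779965490042593 0.014
```

View pics/top0.png

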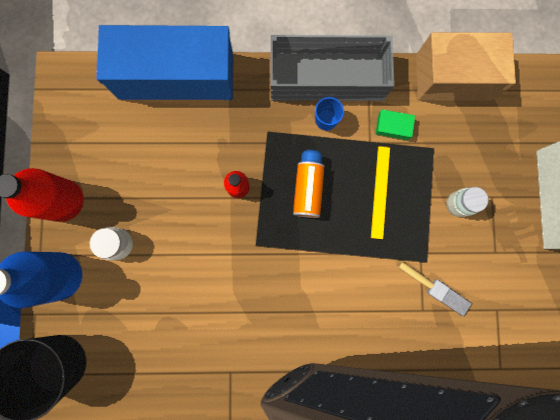

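View pics/scene0.png

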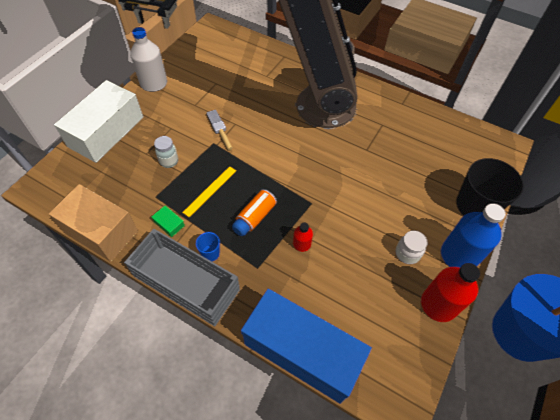

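The top view shows the orange can at about (309,190), cap upward at (312,157), and the stripe at about (380,192). The red bottle is at (237,184), the jar at (468,201). The can has to roll toward -y.

```bash
cat >> h.py <<'E'
def can(f,ctr=None):
    """axis ends (bottom, top of body) from the orange mask restricted to the mat area"""
    hsv=cv2.cvtColor(f["color"],cv2.COLOR_RGB2HSV)
    m=cv2.inRange(hsv,np.array((5,170,150)),np.array((17,255,255)))
    area=np.zeros_like(m)
    w=np.array([[.42,.2,.03],[.72,.2,.03],[.72,-.26,.03],[.42,-.26,.03]])
    T=np.linalg.inv(f["cam_to_world"]); p=w@T[:3,:3].T+T[:3,3]; p=p@f["mtx"].T; p=p[:,:2]/p[:,2:]
    cv2.fillPoly(area,[p.astype(np.int32)],255); m&=area
    m=cv2.morphologyEx(m,cv2.MORPH_OPEN,np.ones((3,3)))
    pts=np.argwhere(m)[:,::-1].astype(np.int32)
    b=cv2.boxPoints(cv2.minAreaRect(pts)); return b,ray(f,b,.036)
E
python3 - <<'E'
from h import *
for n in("top","scene"):
    f=optics.grab_frame(n); b,w=can(f); print(n,b.round().tolist(),w.round(3).tolist(),w.mean(0).round(4))
    l=sorted(w[:,:2].tolist()); d=np.array(l[2])+l[3]-np.array(l[0])-l[1]; print(np.arctan2(d[1],d[0]))
    s=blob(f,(22,120,100),(34,255,255)); w=ray(f,cv2.boxPoints(cv2.minAreaRect(s)),.003); print("stripe",w.mean(0).round(4))
    if n=="top": 
        for nm,p,z in(("jar",(468,195),.1),("bottle",(236,180),.115),("tub",(110,243),.085),("cup",(329,108),.075),("soap",(396,122),.035),("brush",(400,265),.01),("brush2",(460,305),.01)): print(nm,ray(f,p,z).round(3))
E
```

```text
top [[293.0, 211.0], [297.0, 163.0], [323.0, 165.0], [319.0, 213.0]] [[0.514, 0.074, 0.036], [0.636, 0.063, 0.036], [0.63, -0.002, 0.036], [0.509, 0.01, 0.036]] [0.5724 0.0361 0.036 ]
-0.09875540568223516
stripe [ 0.5681 -0.1534  0.003 ]
jar [[ 0.545 -0.339  0.1  ]]
bottle [[0.58  0.209 0.115]]
tub [[0.437 0.504 0.085]]
cup [[ 0.766 -0.016  0.075]]
soap [[ 0.743 -0.192  0.035]]
brush [[ 0.38  -0.196  0.01 ]]
brush2 [[ 0.279 -0.344  0.01 ]]
scene [[239.0, 214.0], [262.0, 188.0], [277.0, 201.0], [254.0, 227.0]] [[0.614, -0.002, 0.036], [0.489, 0.008, 0.036], [0.509, 0.079, 0.036], [0.631, 0.066, 0.036]] [0.5607 0.0376 0.036 ]
-0.09221181695537259
stripe [ 0.5698 -0.1523  0.003 ]
```

```bash
python3 -m jog '[[0.15,[-580,618,0],-1.2],[0.15,[-580,618,0],-1.2],[0.15,[-580,618,0],-1.2],[0.15,[-580,618,0],-1.2],[0.15,[-580,618,0],-1.2],[0.15,[-580,618,0],-1.2],[0.15,[-580,618,0],-1.2],[0.15,[-580,618,0],-1.2],[0.15,[-580,618,0],-1.2],[0.15,[-580,618,0],-1.2],[0.15,[-580,618,0],-1.2],[0.15,[-580,618,0],-1.2],[0.15,[-580,618,0],-1.2],[0.15,[-580,618,0],-1.2],[0.15,[-580,618,0],-1.2],[0.15,[-580,618,0],-1.2],[0.15,[-580,618,0],-1.2],[0.15,[-580,618,0],-1.2],[0.15,[-580,618,0],-1.2],[0.15,[-580,618,0],-1.2]]'
python3 - <<'E'
from h import *
f=optics.grab_frame("wrist"); cv2.imwrite("pics/w1.png",f["color"][...,::-1]); 
b,w=can(f); print(w.round(3).tolist(),w.mean(0)); s=status.get_state(); print(s["t"],s["eef_pos"],s["ee_rot"],s["width"])
E
```

```text
t: 2.7
eef_pos: [0.5744, 0.0983, 0.2407]
ee_rot: [-3.141, 0.0, -1.674]
force: [0.9, 0.4, -0.3]
width: 0.05
gripper_force: 0.0
[[0.63, -0.004, 0.036], [0.502, 0.009, 0.036], [0.503, 0.017, 0.036], [0.632, 0.004, 0.036]] [0.56673528 0.00633779 0.036     ]
2.75 [0.57435433 0.09835163 0.24067864] [-3.14145119e+00  1.56008651e-04 -1.67405717e+00] 0.050268521440459034
```

View pics/w1.png

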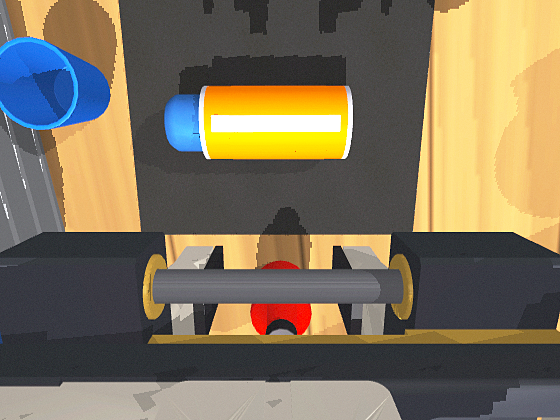

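The wrist view shows the can body at u 199–352, v 86–159, square to the fingers. The red bottle is behind them at (281,300).

```bash
python3 - <<'E'
from h import *
f=optics.grab_frame("wrist"); print(ray(f,[(199,86),(352,86),(199,159),(352,159),(276,122.5),(281,313)],.036).round(4)); print(ray(f,(281,328),.115).round(3),f["cam_to_world"][:3,3])
E
python3 -m jog '[[0.15,[0,0,50],0],[0.15,[0,0,100],0],[0.15,[0,0,140],0],[0.15,[0,0,165],0],[0.15,[0,0,180],0],[0.15,[0,0,184],0],[0.15,[0,0,184],0]]'
```

```text
[[ 0.6358 -0.0047  0.036 ]
 [ 0.4969  0.0097  0.036 ]
 [ 0.6462  0.0609  0.036 ]
 [ 0.5004  0.076   0.036 ]
 [ 0.5692  0.0347  0.036 ]
 [ 0.5845  0.2322  0.036 ]]
[[0.582 0.201 0.115]] [0.56739161 0.03122812 0.38509586]
t: 3.68
eef_pos: [0.5749, 0.0987, 0.0572]
ee_rot: [-3.141, 0.0, -1.674]
force: [0.2, 0.9, 0.6]
width: 0.0501
gripper_force: 0.0
```

```bash
python3 -m jog '[[0.15,[6,0,0],0],[0.15,[12,0,0],0],[0.15,[16,0,0],0],[0.15,[20,0,0],0],[0.15,[24,0,0],0],[0.15,[29,0,0],0],[0.15,[35,0,0],0],[0.15,[42,0,0],0],[0.15,[50,0,0],0],[0.15,[58,0,0],0],[0.15,[66,0,0],0],[0.15,[74,0,0],0],[0.15,[82,0,0],0],[0.15,[90,0,0],0],[0.15,[97,0,0],0],[0.15,[103,0,0],0],[0.15,[108,0,0],0],[0.15,[112,0,0],0],[0.15,[112,0,0],0],[0.15,[112,0,0],0]]'
python3 - <<'E'
from h import *
f=optics.grab_frame("wrist"); cv2.imwrite("pics/w2.png",f["color"][...,::-1])
f=optics.grab_frame("top"); cv2.imwrite("pics/t2.png",cv2.resize(f["color"][100:280,200:480,::-1],None,fx=2.8,fy=2.8))
E
```

```text
t: 6.18
eef_pos: [0.5629, -0.0128, 0.0566]
ee_rot: [-3.142, 0.0, -1.674]
force: [0.2, -0.0, 0.3]
width: 0.0502
gripper_force: 0.0
```

View pics/w2.png

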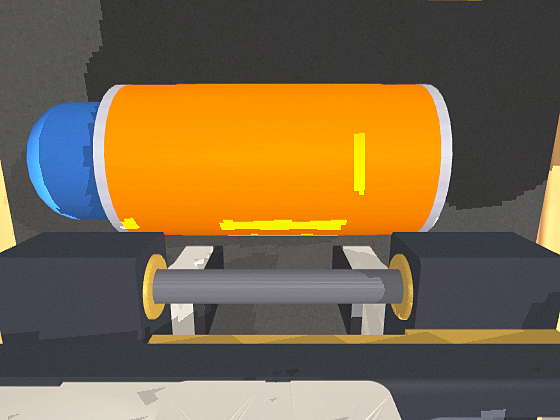

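View pics/t2.png

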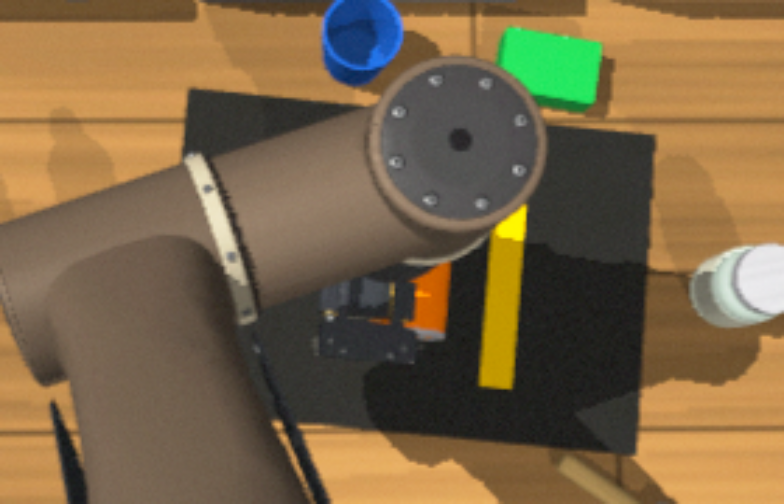

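The wrist view shows the can rolled (white line out of sight), parallel to the fingers, body u 95–452, v 84–235. In the top view it is still short of the stripe.

```bash
cat >> h.py <<'E'
def ax(f,u,va,vb):
    K=np.linalg.inv(f["mtx"]); a,b=[K@[u,v,1] for v in(va,vb)]; d=a/np.linalg.norm(a)+b/np.linalg.norm(b)
    p=f["mtx"]@d; return ray(f,p[:2]/p[2],.036)[0]
def rep(p,e):
    a=-.1; X=np.array([np.cos(a),np.sin(a)]); n=np.array([np.sin(a),-np.cos(a)]); s=np.array([.569,-.1529])
    print("can",p.round(4),"to go across",(s-p[:2])@n,"along",(p[:2]-s)@X,"TCP-can",(p[:2]-e[:2])@n)
E
python3 - <<'E'
from h import *
f=optics.grab_frame("wrist"); e=status.get_state()["eef_pos"]
for u in(130,274,415): rep(ax(f,u,84,235),e)
E
```

```text
can [ 0.6245 -0.068   0.036 ] to go across 0.0900362622243501 along 0.046706268008619885 TCP-can 0.04882158239586954
can [ 0.5595 -0.0611  0.036 ] to go across 0.09035225676519407 along -0.018590611650804036 TCP-can 0.04850558785502558
can [ 0.4959 -0.0547  0.036 ] to go across 0.09042196395789809 along -0.08252443175779019 TCP-can 0.04843588066232155
```

```bash
python3 -m jog '[[0.15,[3,0,0],0],[0.15,[6,0,0],0],[0.15,[10,0,0],0],[0.15,[15,0,0],0],[0.15,[21,0,0],0],[0.15,[28,0,0],0],[0.15,[36,0,0],0],[0.15,[44,0,0],0],[0.15,[52,0,0],0],[0.15,[60,0,0],0],[0.15,[67,0,0],0],[0.15,[73,0,0],0],[0.15,[78,0,0],0],[0.15,[82,0,0],0],[0.15,[85,0,0],0],[0.15,[87,0,0],0],[0.15,[87,0,0],0],[0.15,[87,0,0],0],[0.15,[87,0,0],0]]'
python3 - <<'E'
from h import *
f=optics.grab_frame("wrist"); e=status.get_state()["eef_pos"]; cv2.imwrite("pics/w3.png",f["color"][...,::-1])
rep(ax(f,274,84,235),e)
E
```

```text
t: 8.7
eef_pos: [0.5539, -0.0993, 0.0566]
ee_rot: [-3.142, -0.0, -1.674]
force: [-0.3, -0.4, -0.0]
width: 0.0505
gripper_force: 0.0
can [ 0.5506 -0.1477  0.036 ] to go across 0.0033057969794638427 along -0.01885700437374171 TCP-can 0.04852198227098694
```

View pics/w3.png

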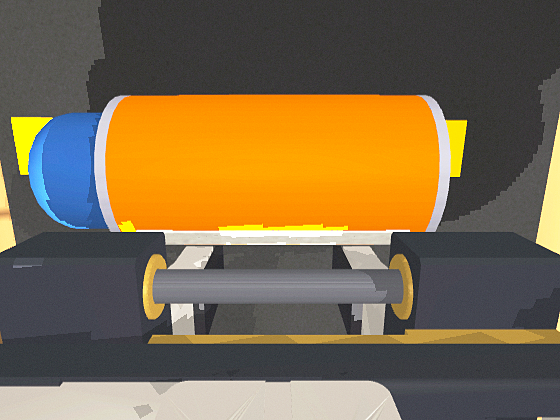

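The wrist view shows the can lying over the stripe. Yellow shows at (30,146) and (458,149), and the body spans v 95 to about 244.

Run:
```python
from h import *
f=optics.grab_frame("wrist"); e=status.get_state()["eef_pos"]
for vb in(242,246): rep(ax(f,274,95,vb),e)
print(ray(f,[(30,146),(458,149),(14,117),(14,175),(458,121),(458,177)],.003))
```

```text
can [ 0.551  -0.1439  0.036 ] to go across 0.007190894861552269 along -0.018838576358905578 TCP-can 0.044599243941284804
can [ 0.5511 -0.1429  0.036 ] to go across 0.008111190834511443 along -0.01883368007079357 TCP-can 0.04367894796832563
[[ 0.6811054  -0.16583641  0.003     ]
 [ 0.45179984 -0.14054598  0.003     ]
 [ 0.68541518 -0.18147748  0.003     ]
 [ 0.69410991 -0.15137712  0.003     ]
 [ 0.45209331 -0.15531514  0.003     ]
 [ 0.45149504 -0.12520689  0.003     ]]
```

About 8 mm short, with a 2 mm gap, so a slow nudge should do it, then back off.

```bash
python3 -m jog '[[0.15,[1.5,0,0],0],[0.15,[3,0,0],0],[0.15,[4.5,0,0],0],[0.15,[6,0,0],0],[0.15,[7.5,0,0],0],[0.15,[8.5,0,0],0],[0.15,[9,0,0],0],[0.15,[9,0,0],0],[0.15,[6,0,0],0],[0.15,[-10,0,0],0],[0.15,[-40,0,0],0],[0.15,[-60,0,0],0],[0.15,[-60,0,-40],0],[0.15,[-60,0,-90],0],[0.15,[-60,0,-140],0],[0.15,[-60,0,-180],0],[0.15,[-60,0,-180],0],[0.15,[-60,0,-180],0]]'
python3 - <<'E'
from h import *
f=optics.grab_frame("wrist"); e=status.get_state()["eef_pos"]; cv2.imwrite("pics/w4.png",f["color"][...,::-1])
E
```

```text
t: 11.05
eef_pos: [0.5596, -0.0392, 0.2361]
ee_rot: [3.141, 0.0, -1.673]
force: [0.5, 0.3, -0.5]
width: 0.0502
gripper_force: 0.0
```

View pics/w4.png

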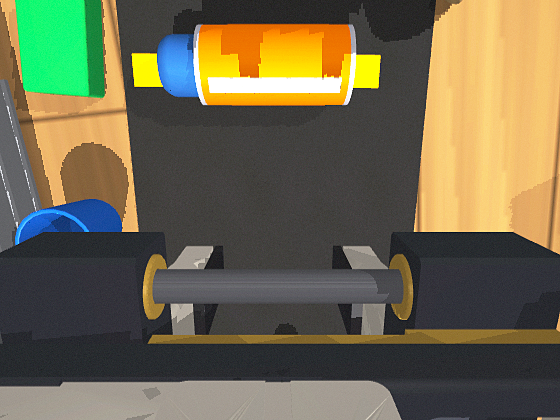

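The can body spans u 195–355, v 24–106. The stripe shows at (145,70) on the left (v 53–87) and at (367,71) on the right (v 54–88).

Run:
```python
from h import *
f=optics.grab_frame("wrist"); p=ax(f,275,24,106); s=ray(f,[(145,70),(367,71)],.003); 
d=s[0]-s[1]; d=d[:2]/np.linalg.norm(d[:2]); r=p[:2]-s[1,:2]; print(p,s,"across",d[0]*r[1]-d[1]*r[0])
f2=optics.grab_frame("wrist"); print(np.abs(f["color"].astype(int)-f2["color"]).max(), status.get_state()["t"])
```

```text
[ 0.5497934  -0.15109449  0.036     ] [[ 0.67586753 -0.16526411  0.003     ]
 [ 0.46059941 -0.14216735  0.003     ]] across 0.0006390802952696301
236 11.2
```

Centred to within 1 mm; I'll confirm it is at rest, then hand in.

Run:
```python
from h import *
r=[]
for i in range(4):
    f=optics.grab_frame("wrist"); g=f["color"][:, 275].astype(int); c=np.where((g[:110,0]>150)&(g[:110,2]<90))[0]; r.append((c.min(),c.max()))
print(r)
if len({x[0] for x in r})<=2 and abs(r[0][0]-r[-1][0])<=1: print(order.job_done())
```

```text
[(np.int64(25), np.int64(105)), (np.int64(25), np.int64(105)), (np.int64(25), np.int64(105)), (np.int64(25), np.int64(105))]
the job is handed in; nothing more can be done
None
```

I rolled the can onto the yellow stripe and handed the job in: it lies about 1 mm from the stripe's centre line by the wrist camera, parallel to it, about 19 mm off centre lengthwise, at rest and untouched, though no verdict came back.

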